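# Dispense two dishwasher tablets into the soap dish

## Task

Press the blue knob of the tablet dispenser right down to its stop and let it come fully up again, twice, so that exactly two tablets drop into the red dish and the third stays in the dispenser. Then flip the red dish's flap lid shut, leaving the dish standing on the slab. Press firmly but do not ram the knob against its stop, and leave the cup, jar, spoon and strainer where they are.

Things in the scene. Friction and masses are not known exactly. Their poses are not given: they have to be found in the camera images.
- dispenser: White plastic tablet dispenser fixed to the slab. Origin: foot of the white housing's front face, at slab height; its spout points along its -y. Sizes in mm: housing 46 wide (x), y 0 to 60, 160 high, with the blue-knobbed plunger on top at x 0, y 30. In front (y 0 to -31) a clear magazine 45 wide, 105 to 163 high, holds three stacked tablets. One full stroke drops one tablet.
- knob_top (a point): Centre of the flat top of the blue round knob (diameter 36 mm, 10 thick) on the plunger, 222 above the slab when up. It is pressed straight down. The force on it must stay under 32 N.
- lip (a point): Middle of the spout's lip, 105 mm above the slab, 44 mm along -y from the dispenser's origin. A pusher driven by the plunger shoves the lowest tablet over this lip; it drops only in about the last 1.3 mm before the plunger's stop, a shorter stroke leaves it on the lip and spoils the count. The next tablet falls into place only when the plunger has come fully up.
- plunger (a joint): Downward travel of the plunger in m: 0 fully up; it springs back by itself. It moves 2 to 30 mm idly (2 to 4 N), then drives the pusher for 12 mm (at most about 11 N) and bottoms on a firm rubber stop (about 15 N/mm). So the stop lies 14 to 42 mm down; where differs from run to run unseen: it is felt as a sharp rise of force beyond 11 N.
- tablet1: Lowest of three dishwasher tablets, white with a blue top, 32 x 26 x 15, 20 g. Origin: centre of its underside.
- tablet2: Middle tablet, same size and origin.
- tablet3: Top tablet, same size and origin; it must stay in the dispenser.
- dish: Red plastic soap dish, open box 106 (x) x 80 (y) x 50 high, walls 3, 0.35 kg, loose on the slab under the spout. Origin: centre of its underside; its +y side is next to the dispenser, its -y rim carries the flap's hinge.
- flap (a joint): Angle of the dish's red flap lid in rad: 0 shut (lying level on the rim), about 1.57 upright, 1.95 open against its stop, leaning outwards away from the dispenser. It turns freely: past upright it falls shut by itself. At the start it is open.
- flap_hinge (a point): Middle of the flap's hinge line, on the dish's -y rim, 50.5 above the slab; the hinge runs along the dish's x.
- flap_edge (a point): Middle of the flap's free edge, 78 from the hinge. The flap is 106 wide and 3 thick, 50 g.
- cup: Yellow plastic cup, 74 across, 90 high, loose. Leave alone. Origin: centre of its underside.
- jar: Empty glass jar with steel screw lid, 72 across, 105 high, loose. Leave alone. Origin: centre of its underside.
- spoon: Wooden spoon 240 long lying on the slab. Leave alone. Its length lies along its x.
- strainer: Small stainless strainer, bowl 100 across and 34 high, its handle reaching 150 along its own -y. Leave alone. Origin: centre of the bowl's underside.
Things that resemble listed ones, but are neither listed nor needed, are in the scene too. Several things have the shape of the dish; the one meant has the colours described above. Leave any purple look-alike of the tablet3 alone.

How it is judged:
By the outcome, as a careful person would: the job done as asked, in the order asked, and still so for the second after the job is handed in, with the robot touching nothing.
It also fails if it takes over 48 s, if anything falls off the work surface, if the arm or the gripper's body presses on something with over 40 N, if the wrist force passes 120 N, or if a joint passes its speed limit or range.

## Robot

A 6-joint arm with a two-finger parallel gripper is mounted at the origin on the work surface. World frame = base frame: x ahead of the robot, y to its left, z up, the work surface at z = 0. Lengths are in mm, angles in rad, forces in N, time in s.
With the tool pointing down it reaches from about 400 to 925 mm from the base axis. Payload 12.5 kg.
Tool frame: the origin (TCP) lies at the very end of the fingers, on their centre line; the grasp point (between the pads) lies 19 mm behind it; z points along the fingers, y is the direction in which the jaws open and shut (so a half turn about z gives the same grasp; the last joint's range is limited). The gripper opens to 95 mm and grips with 3 to 60 N. Pads are 20 mm wide; open, the fingers measure 119 mm over their backs; the gripper's body (75 mm by 180 mm) begins 59 mm behind the grasp point.
Start: joints at [-1.38, 0.491, 1.559, -0, 1.092, -0.106], TCP at [182.811, -597.685, 214.661] pointing down, gripper open.
Joint ranges: [-3.1, 3.1], [-0.84, 2.19], [0.05, 2.79], [-1.13, 4.28], [0.06, 2.93], [-2.69, 2.69]. Speed limits (rad/s): [2.22, 2.22, 2.79, 3.14, 3.14, 3.14].

## Interface

Orientations are given as [roll, pitch, yaw] about the fixed x, y, z axes, in that order (R = Rz(yaw) Ry(pitch) Rx(roll)).
In Python, from cell import env gives the robot as it stands.
- The arm moves only by the shell command python3 -m pendant 'ROWS'. ROWS is JSON, a list that holds one entry, the list of rows, each a list of 5 numbers: the opening, from 0 (shut) to 1 (fully open), then the shift along the tool's x, y, z in m, then the turn about the tool's z in rad. A call has exactly 8 rows; each row is the pose to reach, as a shift and turn from the pose commanded when the call began, along the tool's axes at that moment; what a row does not reach only later rows make up. A row lasts 1/10 s, in which the tool goes at most 50 mm and 8.59 degrees, less where a joint would pass 70% of its speed; a pose out of reach is approached as far as the arm can. A call with a gripper value outside its range is refused whole. The fingers move at their own pace and stop on an object; the grip force is fixed at half the most. Time passes only in rows, so rows that repeat a pose let the fingers close, or fill a call up. It gives the time, the measured TCP pose, the force and the opening at its end, in the units of the state.
- env.state(): the state, without advancing time (a new reading comes with each control period).
- env.read_camera(name): name is "scene" or "top" or "wrist"; returns a dict with "image" (420x560x3 uint8, blue, green, red), "range_z" (420x560 float32, mm along the optical axis (not along the pixel's ray), 0 where there is no reading), "fx", "fy", "cx", "cy" (pixels), "rvec" (rotation vector, rad) and "tvec" (3), from world to camera coordinates, as OpenCV has them; the wrist camera has in their place "tool_from_camera" (4x4, takes a point from camera to tool coordinates, whose origin is the TCP and whose axes are the flange's). Camera axes: x right, y down, z forward; pixel columns grow to the right and rows downward; lengths in mm; the calibration is good to about 2 mm. A picture is of the moment at which its call begins: read the wrist's pose just before it.
- env.job_done(): hands the job in, once; it reports no verdict.
The state is a dict: "t": time; "joints": joint angles; "qvel": joint speeds; "tau": joint torques, N m; "eef_pos": TCP position; "tcp_rot": TCP orientation; "ft_force": force on the tool from outside, world axes, zero at the start; "moment": the same for the moment, N m; "opening": opening from 0.0 (shut) to 1.0 (fully open).
Only numpy, scipy, OpenCV 4.12 (cv2) and the standard library are available. Lean on these libraries where they do the work, as an engineer would, in place of code of your own. Each camera call takes 0.05 s, during which the arm holds its last target. There are 200 camera calls.

## Working session

There is one attempt and no reset: what is moved stays moved. The work goes in short steps, Python scripts to look and compute and a shell command to move; the robot and the scene stay as the last step left them, time stands still between calls to the robot, and variables do not carry over. Pictures are saved under pics/ and viewed, about 8 in all and at most 12, crops included, and the job is handed in when it is done.

```bash
mkdir -p pics; python3 - <<'E'
from cell import env
import cv2,numpy as np
s=env.state();print(s)
for n in("scene","top"):
    c=env.read_camera(n);cv2.imwrite(f"pics/{n}0.png",c["image"])
    np.savez(f"{n}0.npz",**c)
    print(n,c["fx"],c["cx"],c["cy"],c["rvec"],c["tvec"])
E
```

```text
{'t': 0.0, 'joints': array([-1.37959124e+00,  4.91543463e-01,  1.55945895e+00, -2.33767067e-05,
        1.09170618e+00, -1.05547412e-01]), 'qvel': array([ 8.18706149e-04,  6.09466767e-04,  7.90501163e-04, -1.88720237e-03,
        1.14335249e-05,  9.44397396e-04]), 'tau': array([-2.24384246e-03, -6.12651229e+01, -2.58181965e+01,  6.92318939e-02,
        4.82232054e-02, -1.25179195e-04]), 'eef_pos': array([ 182.75983518, -597.41925604,  214.06848092]), 'tcp_rot': array([-3.14048074e+00, -9.69484772e-05,  2.96763237e-01]), 'ft_force': array([-0.16916852,  0.28469174,  0.24735957]), 'moment': array([-0.02116114,  0.01631014,  0.00462142]), 'opening': 0.9999137205514897}
scene 412.25569927055943 286.81080061846944 207.68231857255913 [ 2.40130711  0.62679737 -0.2173012 ] [-548.02487515  -88.03941466 1123.23732259]
top 426.90955378781246 272.78356694079605 216.12273828015645 [ 2.16110559 -2.12725606  0.15776519] [ 57.33802253 613.23341693 979.42039   ]
```

View pics/scene0.png

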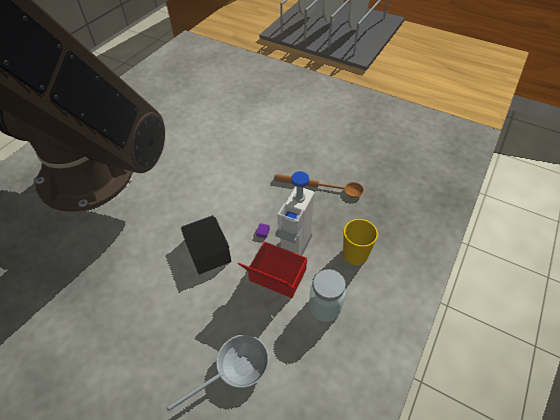

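View pics/top0.png

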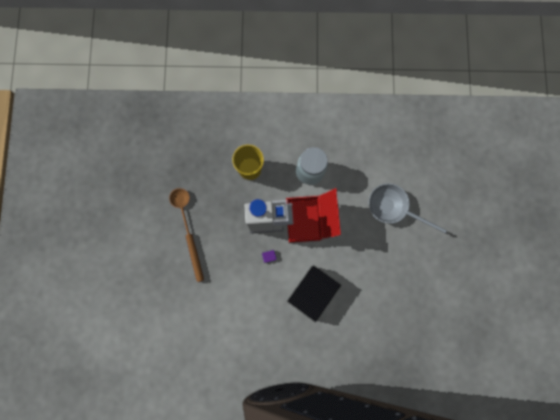

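Scene: knob at (300,178), dispenser (295,215), red dish (278,270), and a black dish-shaped box (205,245), which is a look-alike. A purple tablet look-alike lies at (262,230), with the cup at (360,240), jar (328,293), strainer (242,360) and spoon (320,185). Top: knob (258,208), red dish (305,219) with its flap at (330,215), black box (315,293), purple tablet (269,257). I choose the blue knob and the only red dish.

```bash
cat >h.py <<'E'
import numpy as np,cv2
def load(n):
    c=dict(np.load(n)); return c
def cloud(c):
    z=c["range_z"].astype(float);v,u=np.mgrid[:z.shape[0],:z.shape[1]]
    p=np.stack([(u-c["cx"])/c["fx"]*z,(v-c["cy"])/c["fy"]*z,z],-1)
    R=cv2.Rodrigues(c["rvec"])[0]
    w=(p-c["tvec"].reshape(3))@R   # R^T(p-t)
    w[z==0]=np.nan
    return w
def ray(c,u,v,h):
    R=cv2.Rodrigues(c["rvec"])[0];d=R.T@np.array([(u-c["cx"])/c["fx"],(v-c["cy"])/c["fy"],1]);o=-R.T@c["tvec"].reshape(3)
    return o+d*(h-o[2])/d[2]
def mask(c,col):
    h=cv2.cvtColor(c["image"],cv2.COLOR_BGR2HSV);H,S,V=cv2.split(h)
    if col=="blue": return (H>100)&(H<128)&(S>130)&(V>60)
    if col=="red": return ((H<8)|(H>172))&(S>150)&(V>50)
    if col=="purple": return (H>=128)&(H<160)&(S>100)
    if col=="yellow": return (H>20)&(H<35)&(S>140)
E
python3 - <<'E'
from h import *
for n in("scene","top"):
    c=load(n+"0.npz");w=cloud(c)
    for col in("blue","red","purple","yellow"):
        m=mask(c,col).astype(np.uint8)
        k,l,st,ce=cv2.connectedComponentsWithStats(m)
        for i in range(1,k):
            if st[i,4]<25: continue
            p=w[l==i];p=p[~np.isnan(p[:,0])]
            print(n,col,ce[i].round(1),st[i],"med",np.median(p,0).round(),"lo",np.percentile(p,3,0).round(),"hi",np.percentile(p,97,0).round())
            if col=="blue": 
                q=p[p[:,2]>215]; print("  >215:",len(q),q.mean(0) if len(q) else "", "ray222",ray(c,*ce[i],222))
            if col=="red":
                # rim points / flap points
                q=p[p[:,2]>56]; print("  flap",len(q)); 
                if len(q): print("   hi",q[q[:,2]>np.percentile(q[:,2],85)].mean(0),"mean",q.mean(0))
                u=w[...,2]; r=p[(p[:,2]>45)&(p[:,2]<53)];print("  rim box",cv2.minAreaRect(r[:,:2].astype(np.float32)),len(r))
    # housing top, z 155-166
    m=(abs(w[...,2]-160)<6)&(abs(w[...,0]-np.nanmean(w[mask(c,"blue")][:,0]))<80)
    p=w[m]; print("housing",len(p),cv2.minAreaRect(p[:,:2].astype(np.float32)))
    g=c["image"][ (slice(150,330),slice(180,400)) if n=="scene" else (slice(150,260),slice(200,370))]
    cv2.imwrite(f"pics/{n}0c.png",cv2.resize(g,None,fx=3.2,fy=3.2,interpolation=cv2.INTER_CUBIC))
E
```

```text
scene blue [299.9 178.6] [292 171  17  16 212] med [605.  93. 222.] lo [590.  79. 215.] hi [620. 110. 224.]
  >215: 205 [605.10160677  93.54257546 221.32811419] ray222 [605.71012191  92.40060856 222.        ]
scene blue [291.4 214.9] [286 212  12   7  47] med [609.  54. 150.] lo [598.  48. 148.] hi [619.  60. 152.]
  >215: 0  ray222 [634.58513953   4.79316343 222.        ]
scene red [276.9 269. ] [ 238  242   69   56 2140] med [608.  -3.  17.] lo [557. -77.   1.] hi [663.  31. 121.]
  flap 208
   hi [616.94171746 -78.86776493 123.43449194] mean [619.17906147 -71.28268021 102.26260152]
  rim box ((609.6917724609375, -10.989471435546875), (104.60153198242188, 83.09589385986328), 5.99130916595459) 167
scene purple [262.3 230.3] [256 224  13  14 140] med [521.  70.  15.] lo [508.  57.   4.] hi [533.  88.  18.]
scene yellow [358.4 240.5] [ 343  219   35   46 1237] med [740. 139.  58.] lo [708.  92.   7.] hi [771. 160.  91.]
housing 558 ((604.8721313476562, 79.19606018066406), (45.817901611328125, 91.65951538085938), 4.673299312591553)
top blue [257.6 207.4] [250 200  16  16 205] med [604.
[... 270 characters left out ...]
y222 [596.44255097  54.46525049 222.        ]
top red [314.6 217.6] [ 288  189   53   53 2078] med [610. -38.  17.] lo [562. -76.  -1.] hi [660.  21. 119.]
  flap 725
   hi [611.93113094 -75.14598246 119.38701532] mean [612.20904317 -63.70894587  91.70993712]
  rim box ((607.6980590820312, -8.567829132080078), (104.7005844116211, 81.9105453491211), 5.0579328536987305) 141
top purple [268.9 256.1] [263 251  13  11 120] med [518.  75.  14.] lo [506.  60.  10.] hi [531.  89.  17.]
top yellow [248.1 161.3] [233 145  30  34 768] med [754. 130.  37.] lo [705.  97.   1.] hi [771. 159.  89.]
housing 464 ((603.811279296875, 82.6146240234375), (46.26655197143555, 90.85368347167969), 4.854857921600342)
```

View pics/scene0c.png

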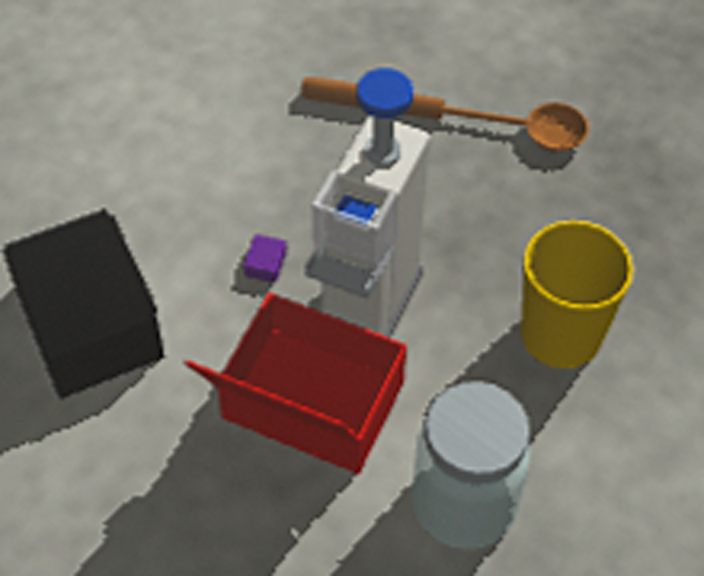

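The crop confirms the blue knob on the white dispenser, the tablet's blue top in the magazine, and the red dish with its flap leaning away. The two views agree on these points, in mm:

| Point | Position | Check |
|---|---|---|
| Knob | (604, 95, 222) | height as given |
| Dish centre | (609, -10), yaw about 5° | rim measures about 105 x 82 |
| Flap edge | (617, -77, 122) | height expected for a 1.95 rad opening |

I'll move now with the fingers shut.

```bash
python3 -m pendant '[[[0,0.3,-0.27,-0.04,0.21],[0,0.3,-0.27,-0.04,0.21],[0,0.3,-0.27,-0.04,0.21],[0,0.3,-0.27,-0.04,0.21],[0,0.3,-0.27,-0.04,0.21],[0,0.3,-0.27,-0.04,0.21],[0,0.3,-0.27,-0.04,0.21],[0,0.3,-0.27,-0.04,0.21]]]'
```

```text
t: 0.9
eef_pos: [388.4, -254.6, 254.3]
tcp_rot: [3.142, 0.0, 0.086]
ft_force: [0.6, -0.4, 0.0]
opening: 0.388
```

```bash
python3 -m pendant '[[[0,0.243,-0.327,0,0],[0,0.243,-0.327,0,0],[0,0.243,-0.327,0,0],[0,0.243,-0.327,0,0],[0,0.243,-0.327,0,0],[0,0.243,-0.327,0,0],[0,0.243,-0.327,0,0],[0,0.243,-0.327,0,0]]]'
```

```text
t: 1.7
eef_pos: [598.3, 86.1, 253.8]
tcp_rot: [3.141, 0.0, 0.087]
ft_force: [1.3, -1.4, 0.1]
opening: 0.003
```

```bash
python3 -m pendant '[[[0,0.005,-0.006,0.01,0],[0,0.005,-0.006,0.02,0],[0,0.005,-0.006,0.025,0],[0,0.005,-0.006,0.025,0],[0,0.005,-0.006,0.025,0],[0,0.005,-0.006,0.025,0],[0,0.005,-0.006,0.025,0],[0,0.005,-0.006,0.025,0]]]'
python3 - <<'E'
from cell import env
import cv2,numpy as np
from h import *
print(env.state()["eef_pos"],env.state()["ft_force"])
c=env.read_camera("scene");cv2.imwrite("pics/s1.png",cv2.resize(c["image"][120:260,220:380],None,fx=4,fy=4))
E
```

```text
t: 2.5
eef_pos: [602.2, 90.2, 229.4]
tcp_rot: [3.142, -0.001, 0.086]
ft_force: [0.5, -0.5, 0.3]
opening: 0.005
[602.21992746  90.17802888 229.41317517] [ 0.47665759 -0.52295152  0.34819624]
```

View pics/s1.png

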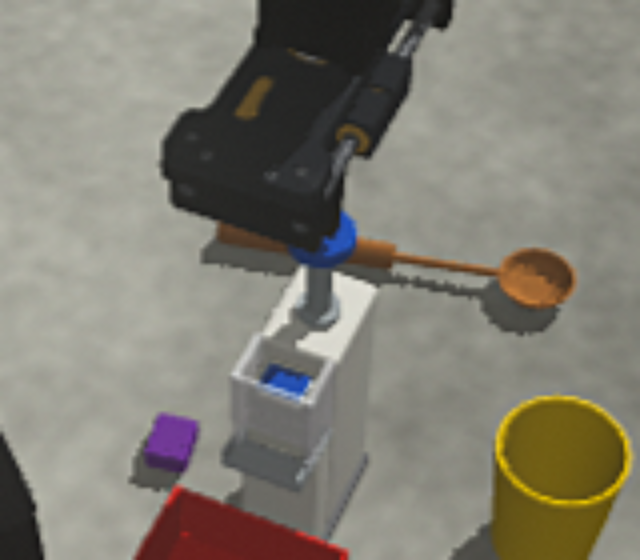

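The gripper is over the knob, with the fingers hidden behind its body. The TCP is 2 and 5 mm off, so I'll correct that and start pressing.

```bash
python3 -m pendant '[[[0,0.002,-0.005,0,0],[0,0.002,-0.005,0,0],[0,0.002,-0.005,0.004,0],[0,0.002,-0.005,0.007,0],[0,0.002,-0.005,0.009,0],[0,0.002,-0.005,0.011,0],[0,0.002,-0.005,0.011,0],[0,0.002,-0.005,0.011,0]]]'
```

```text
t: 3.35
eef_pos: [603.7, 95.6, 218.1]
tcp_rot: [-3.142, 0.0, 0.087]
ft_force: [-1.3, 0.6, 1.9]
opening: 0.004
```

```bash
python3 -m pendant '[[[0,0,0,0.001,0],[0,0,0,0.002,0],[0,0,0,0.003,0],[0,0,0,0.004,0],[0,0,0,0.004,0],[0,0,0,0.004,0],[0,0,0,0.004,0],[0,0,0,0.004,0]]]'
```

```text
t: 4.15
eef_pos: [603.8, 95.6, 214.4]
tcp_rot: [3.142, -0.0, 0.087]
ft_force: [-2.1, 1.8, 5.9]
opening: 0.002
```

```bash
python3 -m pendant '[[[0,0,0,0.001,0],[0,0,0,0.002,0],[0,0,0,0.002,0],[0,0,0,0.002,0],[0,0,0,0.002,0],[0,0,0,0.002,0],[0,0,0,0.002,0],[0,0,0,0.002,0]]]'; for i in 1; do python3 -c "
from cell import env;print(env.state()['ft_force'])"; done
```

```text
t: 4.95
eef_pos: [603.8, 95.6, 212.5]
tcp_rot: [3.142, -0.001, 0.087]
ft_force: [-2.0, 1.4, 6.7]
opening: 0.003
[-2.04579644  1.4145936   6.65573368]
```

```bash
python3 -m pendant '[[[0,0,0,0.001,0],[0,0,0,0.002,0],[0,0,0,0.003,0],[0,0,0,0.004,0],[0,0,0,0.004,0],[0,0,0,0.004,0],[0,0,0,0.004,0],[0,0,0,0.004,0]]]'
```

```text
t: 5.75
eef_pos: [603.8, 95.6, 208.8]
tcp_rot: [3.142, -0.001, 0.087]
ft_force: [-3.5, 1.2, 7.4]
opening: 0.009
```

```bash
python3 -m pendant '[[[0,0,0,0.0005,0],[0,0,0,0.001,0],[0,0,0,0.001,0],[0,0,0,0.001,0],[0,0,0,0.001,0],[0,0,0,0.001,0],[0,0,0,0.001,0],[0,0,0,0.001,0]]]'
```

```text
t: 6.55
eef_pos: [603.8, 95.6, 207.7]
tcp_rot: [3.141, -0.001, 0.087]
ft_force: [-3.2, 1.9, 8.2]
opening: 0.011
```

```bash
python3 -m pendant '[[[0,0,0,0.0005,0],[0,0,0,0.001,0],[0,0,0,0.001,0],[0,0,0,0.001,0],[0,0,0,0.001,0],[0,0,0,0.001,0],[0,0,0,0.001,0],[0,0,0,0.001,0]]]'
```

```text
t: 7.35
eef_pos: [603.8, 95.6, 206.6]
tcp_rot: [3.142, -0.001, 0.087]
ft_force: [-1.8, 0.8, 7.8]
opening: 0.004
```

```bash
python3 -m pendant '[[[0,0,0,0.0005,0],[0,0,0,0.001,0],[0,0,0,0.001,0],[0,0,0,0.001,0],[0,0,0,0.001,0],[0,0,0,0.001,0],[0,0,0,0.001,0],[0,0,0,0.001,0]]]'
```

```text
t: 8.15
eef_pos: [603.8, 95.6, 205.6]
tcp_rot: [3.142, -0.001, 0.087]
ft_force: [-2.6, 1.4, 7.5]
opening: 0.003
```

```bash
python3 -m pendant '[[[0,0,0,0.0005,0],[0,0,0,0.001,0],[0,0,0,0.001,0],[0,0,0,0.001,0],[0,0,0,0.001,0],[0,0,0,0.001,0],[0,0,0,0.001,0],[0,0,0,0.001,0]]]'
```

```text
t: 8.95
eef_pos: [603.8, 95.6, 204.7]
tcp_rot: [3.142, -0.001, 0.087]
ft_force: [-2.2, 1.5, 7.1]
opening: 0.004
```

```bash
python3 -m pendant '[[[0,0,0,0.0005,0],[0,0,0,0.001,0],[0,0,0,0.001,0],[0,0,0,0.001,0],[0,0,0,0.001,0],[0,0,0,0.001,0],[0,0,0,0.001,0],[0,0,0,0.001,0]]]'
```

```text
t: 9.75
eef_pos: [603.8, 95.6, 203.7]
tcp_rot: [3.142, -0.001, 0.087]
ft_force: [-2.6, 1.3, 7.9]
opening: 0.002
```

```bash
python3 -m pendant '[[[0,0,0,0.0005,0],[0,0,0,0.001,0],[0,0,0,0.001,0],[0,0,0,0.001,0],[0,0,0,0.001,0],[0,0,0,0.001,0],[0,0,0,0.001,0],[0,0,0,0.001,0]]]'
```

```text
t: 10.55
eef_pos: [603.8, 95.6, 202.7]
tcp_rot: [3.141, -0.001, 0.087]
ft_force: [-1.8, 0.8, 7.9]
opening: 0.003
```

```bash
python3 -m pendant '[[[0,0,0,0.0005,0],[0,0,0,0.001,0],[0,0,0,0.001,0],[0,0,0,0.001,0],[0,0,0,0.001,0],[0,0,0,0.001,0],[0,0,0,0.001,0],[0,0,0,0.001,0]]]'
```

```text
t: 11.35
eef_pos: [603.8, 95.6, 201.9]
tcp_rot: [3.141, -0.001, 0.087]
ft_force: [-3.3, 1.2, 10.5]
opening: 0.005
```

```bash
python3 -m pendant '[[[0,0,0,0.0003,0],[0,0,0,0.0006,0],[0,0,0,0.0006,0],[0,0,0,0.0006,0],[0,0,0,0.0006,0],[0,0,0,0.0006,0],[0,0,0,0.0006,0],[0,0,0,0.0006,0]]]'
```

```text
t: 12.15
eef_pos: [603.9, 95.6, 201.6]
tcp_rot: [3.141, -0.001, 0.087]
ft_force: [-4.6, 0.5, 11.6]
opening: 0.001
```

```bash
python3 -m pendant '[[[0,0,0,0.0003,0],[0,0,0,0.0006,0],[0,0,0,0.0006,0],[0,0,0,0.0006,0],[0,0,0,0.0006,0],[0,0,0,0.0006,0],[0,0,0,0.0006,0],[0,0,0,0.0006,0]]]'
```

```text
t: 12.95
eef_pos: [603.9, 95.6, 201.3]
tcp_rot: [3.141, -0.002, 0.087]
ft_force: [-4.8, 1.7, 13.7]
opening: 0.006
```

```bash
python3 -m pendant '[[[0,0,0,0.0003,0],[0,0,0,0.0006,0],[0,0,0,0.0006,0],[0,0,0,0.0006,0],[0,0,0,0.0006,0],[0,0,0,0.0006,0],[0,0,0,0.0006,0],[0,0,0,0.0006,0]]]'; python3 - <<'E'
from cell import env
import cv2
c=env.read_camera("scene");cv2.imwrite("pics/s2.png",cv2.resize(c["image"][190:310,220:380],None,fx=4,fy=4,interpolation=cv2.INTER_CUBIC))
E
```

```text
t: 13.75
eef_pos: [603.9, 95.6, 200.9]
tcp_rot: [3.141, -0.002, 0.087]
ft_force: [-5.1, 1.0, 16.7]
opening: 0.004
```

View pics/s2.png

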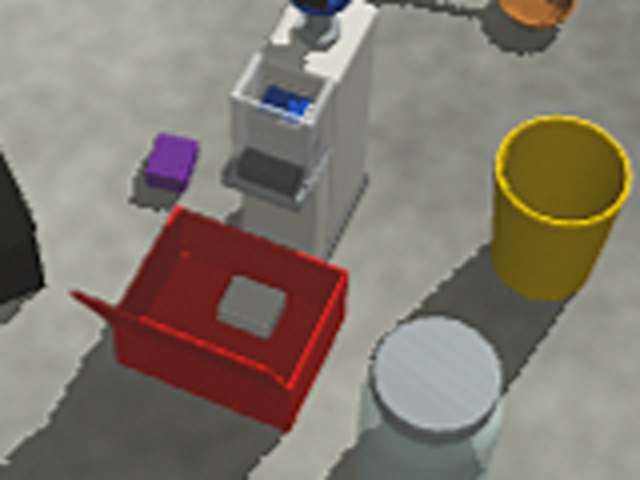

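The first tablet is in the dish, underside up, at (252,305) in the crop. The dark pusher shows on the lip, and the force has risen sharply (16.7 N). Next I let the knob come fully up.

```bash
python3 -m pendant '[[[0,0,0,-0.006,0],[0,0,0,-0.013,0],[0,0,0,-0.020,0],[0,0,0,-0.026,0],[0,0,0,-0.026,0],[0,0,0,-0.026,0],[0,0,0,-0.026,0],[0,0,0,-0.026,0]]]'; python3 - <<'E'
from cell import env
import cv2
from h import *
c=env.read_camera("scene");w=cloud(c);m=mask(c,"blue").astype(np.uint8)
k,l,st,ce=cv2.connectedComponentsWithStats(m)
for i in range(1,k):
    if st[i,4]>10: print(ce[i],st[i,4],np.nanmedian(w[l==i],0))
cv2.imwrite("pics/s3.png",cv2.resize(c["image"][160:300,220:380],None,fx=4,fy=4,interpolation=cv2.INTER_CUBIC))
E
```

```text
t: 14.6
eef_pos: [603.6, 95.5, 224.8]
tcp_rot: [3.141, 0.001, 0.087]
ft_force: [-0.1, -0.4, 0.5]
opening: 0.009
[302.01282051 182.05128205] 78 [614.72020932  85.73278571 220.15219356]
```

View pics/s3.png

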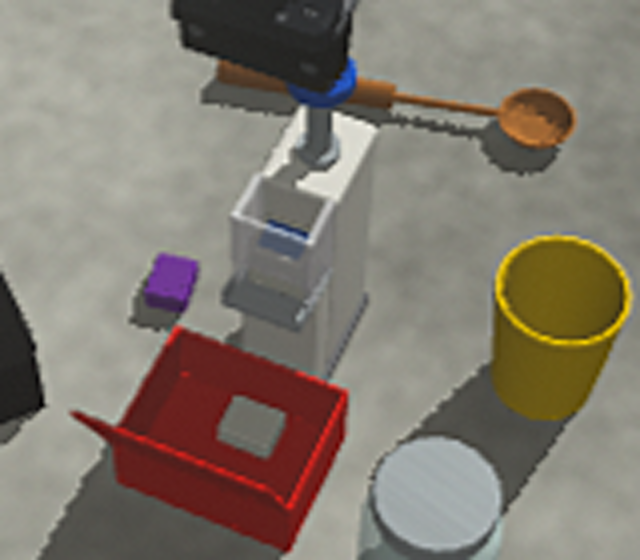

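The stack has moved down one and the knob is fully up, clear of the fingers (0.5 N). Second stroke: 22 mm, then the rest.

```bash
python3 -m pendant '[[[0,0,0,0.004,0],[0,0,0,0.008,0],[0,0,0,0.012,0],[0,0,0,0.016,0],[0,0,0,0.019,0],[0,0,0,0.022,0],[0,0,0,0.023,0],[0,0,0,0.023,0]]]'
```

```text
t: 15.45
eef_pos: [604.0, 95.6, 202.6]
tcp_rot: [3.141, -0.001, 0.087]
ft_force: [-0.9, -0.1, 6.5]
opening: 0.005
```

```bash
python3 -m pendant '[[[0,0,0,0.0006,0],[0,0,0,0.0012,0],[0,0,0,0.0018,0],[0,0,0,0.0024,0],[0,0,0,0.003,0],[0,0,0,0.003,0],[0,0,0,0.003,0],[0,0,0,0.003,0]]]'; python3 - <<'E'
from cell import env
import cv2
c=env.read_camera("scene");cv2.imwrite("pics/s4.png",cv2.resize(c["image"][190:310,220:380],None,fx=4,fy=4,interpolation=cv2.INTER_CUBIC))
E
```

```text
t: 16.25
eef_pos: [604.1, 95.6, 200.9]
tcp_rot: [3.141, -0.002, 0.087]
ft_force: [-3.8, -0.1, 16.5]
opening: 0.006
```

View pics/s4.png

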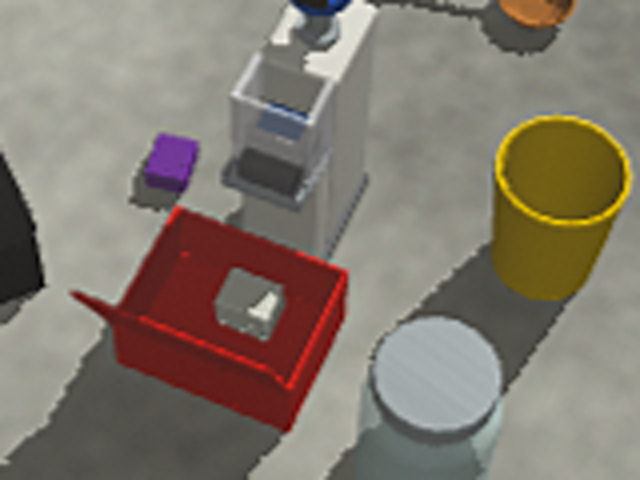

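The second tablet lies on top of the first at (252,300), both well below the rim, and the third is still in the magazine. Now release the knob fully and go round behind the flap.

```bash
python3 -m pendant '[[[0,0,0,-0.008,0],[0,0,0,-0.016,0],[0,0,0,-0.024,0],[0,0,0,-0.04,0],[0,0,0,-0.06,0],[0,0,0,-0.06,0],[0,0,0,-0.06,0],[0,0,0,-0.06,0]]]'
python3 -m pendant '[[[0,0,0.04,0,0],[0,0,0.085,0,0],[0,0,0.13,0,0],[0,0,0.175,0,0],[0,0,0.22,0,0],[0,0,0.22,0,0],[0,0,0.22,0,0],[0,0,0.22,0,0]]]'
python3 -m pendant '[[[0,0,0,0.04,0],[0,0,0,0.08,0],[0,0,0,0.12,0],[0,0,0,0.15,0],[0,0,0,0.15,0],[0,0,0,0.15,0],[0,0,0,0.15,0],[0,0,0,0.15,0]]]'
```

```text
t: 17.1
eef_pos: [603.3, 95.5, 258.1]
tcp_rot: [3.142, 0.002, 0.087]
ft_force: [-0.4, -1.0, -0.3]
opening: -0.0
t: 17.9
eef_pos: [622.6, -122.7, 258.7]
tcp_rot: [-3.141, 0.001, 0.087]
ft_force: [-0.0, 0.3, -0.1]
opening: 0.005
t: 18.7
eef_pos: [623.5, -123.5, 111.2]
tcp_rot: [3.14, -0.003, 0.087]
ft_force: [-0.0, 0.2, 0.2]
opening: 0.003
```

```bash
python3 -m pendant '[[[0,0,-0.012,0,0],[0,0,-0.024,0,0],[0,0,-0.035,0,0],[0,0,-0.045,0,0],[0,0,-0.054,0,0],[0,0,-0.062,0,0],[0,0,-0.07,0,0],[0,0,-0.077,0,0]]]'
python3 -m pendant '[[[0,0,0,0,0],[0,0,0,0,0],[0,0,0,0,0],[0,0,0,0,0],[0,0,0,-0.03,0],[0,0,0,-0.06,0],[0,0,0,-0.1,0],[0,0,0,-0.12,0]]]'
python3 -m pendant '[[[0,0,0.04,-0.02,0],[0,0,0.09,-0.03,0],[0,0,0.14,-0.03,0],[0,0,0.19,-0.03,0],[0,0,0.2,-0.03,0],[0,0,0.2,-0.03,0],[0,0,0.2,-0.03,0],[0,0,0.2,-0.03,0]]]'
python3 - <<'E'
from cell import env
import cv2
from h import *
for n in("scene","top"):
    c=env.read_camera(n);w=cloud(c);m=mask(c,"red")
    p=w[m];p=p[~np.isnan(p[:,0])];print(n,"red z pct",np.percentile(p[:,2],[3,25,50,75,97]).round(), "top rect",cv2.minAreaRect(p[p[:,2]>44][:,:2].astype(np.float32)))
    y=w[mask(c,"yellow")];print(" yellow",np.nanmedian(y,0).round())
    if n=="scene": cv2.imwrite("pics/s5.png",cv2.resize(c["image"][150:410,150:410],None,fx=2.3,fy=2.3,interpolation=cv2.INTER_CUBIC))
E
```

```text
t: 19.5
eef_pos: [616.1, -46.2, 109.2]
tcp_rot: [3.142, 0.0, 0.087]
ft_force: [-0.4, 0.9, -1.1]
opening: 0.004
t: 20.3
eef_pos: [616.8, -47.2, 232.5]
tcp_rot: [3.141, -0.003, 0.086]
ft_force: [-0.8, -0.5, -1.2]
opening: 0.004
t: 21.1
eef_pos: [633.5, -244.5, 259.5]
tcp_rot: [-3.141, 0.0, 0.088]
ft_force: [-0.4, 0.5, 0.2]
opening: 0.005
scene red z pct [  4.  31.  57.  94. 126.] top rect ((609.4057006835938, -10.75552749633789), (105.11517333984375, 83.75730895996094), 4.88966178894043)
 yellow [740. 138.  57.]
top red z pct [ -2.   1.   3.  17. 126.] top rect ((606.979248046875, -6.603359222412109), (103.92450714111328, 77.33908081054688), 4.435515880584717)
 yellow [754. 130.  37.]
```

View pics/s5.png

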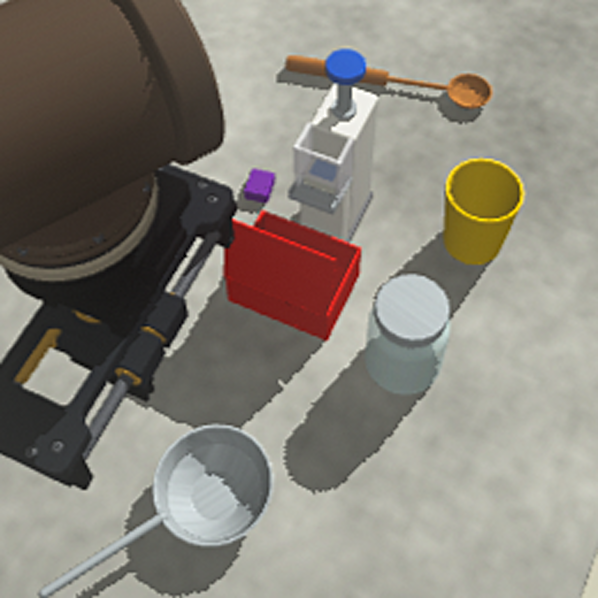

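The flap stands almost upright (edge at z 126) and has not passed over. The tablets, the dispenser and the other things look right. I'll push again, further.

```bash
python3 -m pendant '[[[0,0,-0.04,0.03,0],[0,0,-0.08,0.07,0],[0,0,-0.1,0.11,0],[0,0,-0.12,0.145,0],[0,0,-0.12,0.145,0],[0,0,-0.12,0.145,0],[0,0,-0.12,0.145,0],[0,0,-0.12,0.145,0]]]'
python3 -m pendant '[[[0,0,-0.02,0,0],[0,0,-0.04,0,0],[0,0,-0.055,0,0],[0,0,-0.065,0,0],[0,0,-0.075,0,0],[0,0,-0.085,0,0],[0,0,-0.095,0,0],[0,0,-0.095,0,0]]]'
python3 - <<'E'
from cell import env
from h import *
for n in ("scene","top"):
    c=env.read_camera(n);w=cloud(c);p=w[mask(c,"red")];print(np.nanpercentile(p[:,2],[3,50,97]))
E
```

```text
t: 22.0
eef_pos: [623.9, -127.6, 116.1]
tcp_rot: [3.14, -0.003, 0.086]
ft_force: [-0.6, -0.1, -0.1]
opening: 0.007
t: 22.8
eef_pos: [614.7, -30.8, 114.3]
tcp_rot: [-3.142, 0.0, 0.088]
ft_force: [-0.9, -0.5, -0.2]
opening: 0.009
[  2.52520291  55.89380906 118.62513696]
nan
  return np.nanmean(a, axis, out=out, keepdims=keepdims)
```

```bash
python3 -m pendant '[[[0,0,0,0,0],[0,0,0,0,0],[0,0,0,0,0],[0,0,0,0,0],[0,0,0,-0.03,0],[0,0,0,-0.06,0],[0,0,0,-0.1,0],[0,0,0,-0.13,0]]]'
python3 -m pendant '[[[0,0,0.04,-0.02,0],[0,0,0.09,-0.03,0],[0,0,0.14,-0.03,0],[0,0,0.19,-0.03,0],[0,0,0.24,-0.03,0],[0,0,0.24,-0.03,0],[0,0,0.24,-0.03,0],[0,0,0.24,-0.03,0]]]'
python3 - <<'E'
from cell import env
import cv2
from h import *
for n in("scene","top"):
    c=env.read_camera(n);w=cloud(c);m=mask(c,"red")
    p=w[m];p=p[~np.isnan(p[:,0])];print(n,"red z pct",np.percentile(p[:,2],[3,25,50,75,97]).round() if len(p) else 0)
    if len(p): print(cv2.minAreaRect(p[p[:,2]>44][:,:2].astype(np.float32)))
    if n=="scene": cv2.imwrite("pics/s6.png",cv2.resize(c["image"][150:410,150:410],None,fx=2.3,fy=2.3,interpolation=cv2.INTER_CUBIC))
E
```

```text
t: 23.7
eef_pos: [615.0, -32.1, 246.6]
tcp_rot: [3.141, -0.001, 0.087]
ft_force: [0.4, -0.5, 0.2]
opening: 0.001
t: 24.5
eef_pos: [635.6, -270.2, 274.2]
tcp_rot: [-3.141, 0.0, 0.087]
ft_force: [0.6, -0.1, -0.4]
opening: 0.004
scene red z pct [ 6. 46. 53. 54. 56.]
((609.1377563476562, -11.563228607177734), (105.8453369140625, 82.33596801757812), 5.104226589202881)
top red z pct [49. 51. 52. 54. 56.]
((607.694580078125, -8.448200225830078), (105.03951263427734, 81.64250183105469), 4.789068698883057)
```

View pics/s6.png

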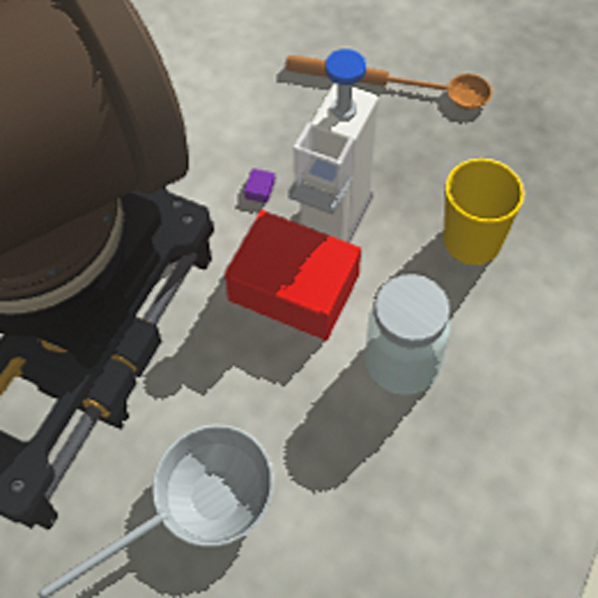

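The flap now lies level on the rim at about 53 mm and the dish is where it was. The third tablet is still in the magazine, the knob is up, and the robot touches nothing.

```bash
python3 -c "
from cell import env
print(env.job_done())"
```

```text
the job is handed in; nothing more can be done
None
```

The job is done and handed in at about 24.6 s of the 48 s allowed. I pressed the knob to its stop twice and let it come fully up each time. Two tablets dropped into the red dish, and the flap lid is shut.

- **Press force:** the call-end readings peaked at 16.7 N and 16.5 N on the two strokes, under the 32 N limit. Force between readings was not seen.
- **Tablets:** pictures taken at the stop showed one tablet in the dish after the first stroke. After the second there were two, stacked well below the rim. The third still shows in the magazine.
- **Flap:** the first push left it standing almost upright, so I repeated the push further and it fell shut. It now lies level, measured 49 to 56 mm high.
- **Rest of the scene:** the dish moved less than about 1 mm. The cup, jar, spoon and strainer look unmoved in the pictures; I only measured the cup, and that was before the second push.

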